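# Kit the power-stage parts into their fitted trays

## Robot

A 6-joint arm with a two-finger parallel gripper is mounted at the origin on the work surface. World frame = base frame: x ahead of the robot, y to its left, z up, the work surface at z = 0. Lengths are in m, angles in rad, forces in N, time in s.
With the tool pointing down it reaches from about 0.3 to 0.875 m from the base axis. Payload 6.4 kg.
Tool frame: the origin (TCP) lies between the finger pads; the fingertips stand ctrl.tip_extent ahead of it and the grasp point (between the pads) is the TCP (ctrl.tip_extent is the distance from the TCP to the fingertips, in m); z points along the fingers, y is the line along which they close (so a half turn about z gives the same grasp; the last joint's range is limited). The gripper opens to 85 mm and grips with 20 to 120 N. Pads are 22 mm wide; open, the fingers measure 114 mm over their backs; the gripper's body (76 mm by 85 mm) begins 54 mm behind the grasp point. The pads swing forward as they close: fully open they stand 13 mm farther back than shut.
Start: joints at [1.025, 0.181, 1.607, -0, 1.354, -0.206], TCP at [0.192, 0.542, 0.25] pointing down, gripper open.
Joint ranges: [-2.99, 2.99], [-0.89, 2.07], [0.3, 2.58], [-1.14, 4.28], [0, 2.63], [-3.12, 3.12]. Speed limits (rad/s): [2.57, 2.57, 3.01, 3.14, 3.14, 3.14].

## Interface

Orientations are given as a unit quaternion [w, x, y, z].
In Python, from bench import ctrl gives the robot as it stands.
- The arm moves only by the tool send_rows, never from a script. Its arguments are lists of equal length, an entry for each row: "dr": the turn, a rotation vector about the tool's x, y, z in units of 6 degrees (1.0 is 6 degrees), a list of three; "xyz": the shift along the tool's x, y, z in cm, a list of three; "jaw": the opening in per cent of the stroke, from 0 (shut) to 100 (fully open). In form: {"dr": [[wx, wy, wz], ...], "xyz": [[dx, dy, dz], ...], "jaw": [jaw, ...]}. A call has exactly 8 rows; each row is the pose to reach, as a shift and turn from the pose commanded when the call began, along the tool's axes at that moment; what a row does not reach only later rows make up. A row lasts 1/8 s, in which the tool goes at most 62.5 mm and 10.7 degrees, less where a joint would pass 70% of its speed; a pose out of reach is approached as far as the arm can. A call with a gripper value outside its range is refused whole. The fingers move at their own pace and stop on an object; the grip force is fixed at half the most. Time passes only in rows, so rows that repeat a pose let the fingers close, or fill a call up. It gives the time, the measured TCP pose, the force, the opening and the grip force at its end, in the units of the state.
- ctrl.get_obs(): the state, without advancing time (a new reading comes with each control period).
- ctrl.camera(name): name is "side" or "top" or "wrist"; returns the picture (400x640x3 uint8, red, green, blue); there is no depth.
- ctrl.calibration(name): a dict with "camera_matrix" (3x3 intrinsics, pixels), "world_from_camera" (4x4, takes a point from camera to world coordinates). Camera axes: x right, y up, looking along -z (the intrinsics and any distortion apply to the point x, -y, -z); pixel columns grow to the right and rows downward; lengths in m; the calibration is good to about 2 mm. The wrist camera is an equidistant fisheye: a pixel r from the principal point sees the ray r / f radians off the axis. A picture is of the moment at which its call begins: read the wrist's pose just before it. calibration takes no time and is no camera call; for the wrist camera it gives the pose at the moment of the call.
- ctrl.hand_in(): hands the job in; it is judged then, once.
The state is a dict: "time_s": time; "q": joint angles; "dq": joint speeds; "joint_efforts": joint torques, N m; "eef_pos": TCP position; "eef_rot": TCP orientation; "wrist_force": force on the tool from outside, world axes, zero at the start; "torque": the same for the moment, N m; "opening": opening from 0.0 (shut) to 1.0 (fully open); "grasp_force": force on a finger pad.
Only numpy, scipy, OpenCV 4.12 (cv2) and the standard library are available. Lean on these libraries where they do the work, as an engineer would, in place of code of your own. Each camera call takes 0.05 s, during which the arm holds its last target. There are 200 camera calls.

## Task

Lay out the parts for the next power-stage build: put the circuit-board module, the finned heat sink, the capacitor and the toroidal choke each into the white tray made to its shape and size, lying flat on the tray's floor (the capacitor standing upright, the choke round its boss), and let go. The module's rear edge is held down under its holder's lip, so slide it out through the open front of the holder before lifting it. Leave the reel of solder standing where it is.

Things in the scene. Friction and masses are not known exactly. Their poses are not given: they have to be found in the camera images.
- module: loose 140 g module: green board 84 x 54 mm (x, y), 5 mm thick; on it the grip, a black transformer 26 (x) x 30 mm (y) centred at x = -6 mm, top 33 mm above the underside; blue strip at x = -34 mm, 15 mm high; small parts to 13 mm high beside the grip. Origin: centre of underside, z up. Starts on the holder, +x edge under the lip, x axis along the holder's
- holder: fixed aluminium module holder; origin: centre of underside; +x to its closed rear. Base 100 x 76 x 6 mm, side guides 64 mm apart, 10 mm high; lip over the full width at x = 17 to 50 mm, 14.5 to 18.5 mm above the bench (3.5 mm over the board). Board centre starts within 5 mm of the holder's: slide it 30 mm or more along the holder's -x (free way out; 35 is safe), then lift
- heatsink: loose finned aluminium heat sink, a block 60 mm (its x, along the fins) x 34 mm (y) x 30 mm high, about 120 g, fins up; origin at the centre of the underside, z up
- capacitor: loose capacitor standing on the bench: black-sleeved can, 35 mm diameter, 50 mm high, about 60 g, with a bare metal top; origin at the centre of the underside, z up
- choke: loose toroidal choke lying flat: copper-wound ring, outer diameter 54 mm, hole 30 mm, 28 mm high, about 150 g; origin at the centre of the ring on the underside, z up
- module_tray: fixed low white plastic tray; origin at the centre of its underside, z up. Floor 4 mm thick, rim top 9 mm above the bench, walls 4 mm. Larger rectangular tray: inside 100 mm (its x) x 70 mm (y), for the module (8 mm of play all round; either way round fits)
- heatsink_tray: fixed low white plastic tray; origin at the centre of its underside, z up. Floor 4 mm thick, rim top 9 mm above the bench, walls 4 mm. Smaller rectangular tray: inside 76 mm (its x) x 50 mm (y), for the heat sink (8 mm of play all round; either way round fits)
- capacitor_tray: fixed low white plastic tray; origin at the centre of its underside, z up. Floor 4 mm thick, rim top 9 mm above the bench, walls 4 mm. Smaller round tray: inside diameter 51 mm, plain floor, for the capacitor (8 mm of play all round)
- choke_tray: fixed low white plastic tray; origin at the centre of its underside, z up. Floor 4 mm thick, rim top 9 mm above the bench, walls 4 mm. Larger round tray: inside diameter 70 mm, with a boss of 13 mm diameter in the middle, top 12 mm above the bench, for the choke, which lies flat round the boss (8 mm of play)
- solder_reel: bystander: loose full reel of solder with black flanges and a paper disc on top, standing on end in the middle of the work, 56 mm diameter, 40 mm high, about 250 g; origin at the centre of the underside
Mind the look-alikes: they are no part of the job. Leave any orange or purple look-alike of the heatsink alone. Leave any purple or turquoise look-alike of the capacitor_tray alone.

How it is judged:
By the outcome, as a careful person would: the job done as asked, in the order asked, and still so for the second after the job is handed in, with the robot touching nothing.
It also fails if it takes over 106 s, if anything falls off the work surface, if the arm or the gripper's body presses on something with over 40 N, if the wrist force passes 120 N, or if a joint passes its speed limit or range.

## Working session

There is one attempt and no reset: what is moved stays moved. The work goes in short steps, Python scripts to look and compute and a tool call to move; the robot and the scene stay as the last step left them, time stands still between calls to the robot, and variables do not carry over. Pictures are saved under pics/ and viewed, at most 14 in all, crops included, and the job is handed in when it is done.

Besides the shell and the picture viewer there is one more tool, called after "Call:" as a command line: name --argument value ..., lists and objects as JSON in quotes. send_rows: Moves the arm, as the interface text tells. Its arguments: {"type":"object","properties":{"dr":{"type":"array","items":{"type":"array","items":{"type":"number"}}},"xyz":{"type":"array","items":{"type":"array","items":{"type":"number"}}},"jaw":{"type":"array","items":{"type":"number"}}},"required":["dr","xyz","jaw"]}

```bash
mkdir -p pics; python3 - <<'E'
from bench import ctrl
import cv2,numpy as np
np.set_printoptions(precision=4,suppress=True)
for n in("top","side"):
    cv2.imwrite(f"pics/{n}0.png",ctrl.camera(n)[:,:,::-1]); c=ctrl.calibration(n);print(c)
print(ctrl.tip_extent,ctrl.get_obs())
E
```

```text
{'camera_matrix': array([[418.2438,   0.    , 318.0059],
       [  0.    , 418.2438, 202.6764],
       [  0.    ,   0.    ,   1.    ]]), 'world_from_camera': array([[ 0.017 ,  0.9934, -0.1135,  0.3586],
       [-0.9998,  0.0152, -0.0162, -0.0618],
       [-0.0144,  0.1137,  0.9934,  1.2908],
       [ 0.    ,  0.    ,  0.    ,  1.    ]])}
{'camera_matrix': array([[496.8357,   0.    , 318.3211],
       [  0.    , 496.8357, 201.8848],
       [  0.    ,   0.    ,   1.    ]]), 'world_from_camera': array([[ 0.8771,  0.3833, -0.2895,  0.0893],
       [-0.4802,  0.6856, -0.5471, -0.8389],
       [-0.0112,  0.6188,  0.7854,  1.1417],
       [ 0.    ,  0.    ,  0.    ,  1.    ]])}
0.019 {'time_s': 0.1, 'q': array([ 1.0247,  0.1815,  1.6079,  0.    ,  1.3538, -0.2063]), 'dq': array([ 0.0015, -0.002 , -0.0046, -0.0005, -0.0012,  0.0004]), 'joint_efforts': array([  0.0002, -44.5873, -35.2235,  -0.0003,   0.004 ,   0.    ]), 'eef_pos': array([0.1914, 0.5417, 0.2495]), 'eef_rot': array([-0.0003,  0.1691,  0.9856, -0.0007]), 'wrist_force': array([-0.1835,  0.1776,  0.0161]), 'torque': array([ 0.0417, -0.0266,  0.0253]), 'grasp_force': 0.0, 'opening': 0.9955808559433927}
```

View pics/top0.png

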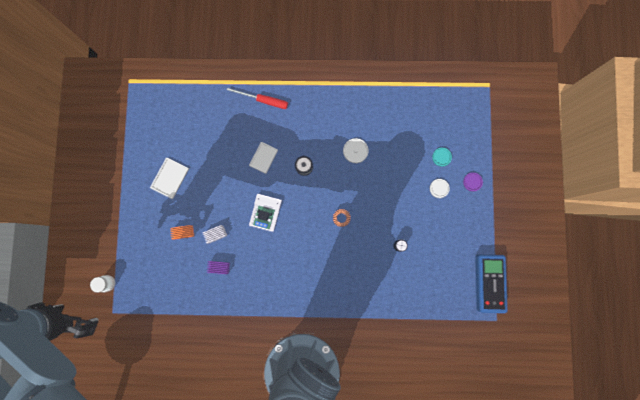

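View pics/side0.png

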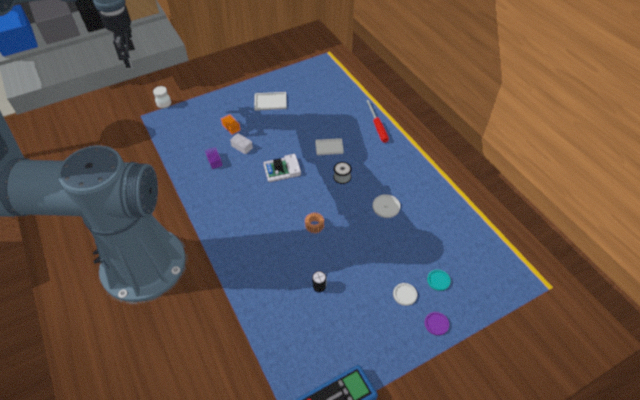

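Candidates: heat sink: grey-white (215,233), versus orange (181,232) and purple (219,267), so I choose the grey-white one. Capacitor tray: white (440,188), versus turquoise (442,157) and purple (473,181), so I choose white. Choke tray is the big round one (355,150). Module tray is (169,178) and the smaller heat sink tray is (263,157). Next are close crops to check these.

```bash
python3 - <<'E'
import cv2
im=cv2.imread("pics/top0.png")
for n,(x0,y0,w,h) in dict(A=(145,135,180,145),B=(325,130,160,125)).items():
    k=4 if n=="A" else 4
    c=cv2.resize(im[y0:y0+h,x0:x0+w],None,fx=k,fy=k,interpolation=cv2.INTER_CUBIC)
    for x in range(x0-x0%20+20,x0+w,20): cv2.putText(c,str(x),((x-x0)*k,10),0,.35,(0,255,255)); cv2.line(c,((x-x0)*k,12),((x-x0)*k,18),(0,255,255))
    for y in range(y0-y0%20+20,y0+h,20): cv2.putText(c,str(y),(0,(y-y0)*k+4),0,.35,(0,255,255)); cv2.line(c,(24,(y-y0)*k),(30,(y-y0)*k),(0,255,255))
    cv2.imwrite(f"pics/crop{n}.png",c)
E
cat > h.py <<'E'
import numpy as np,cv2
from bench import ctrl
from scipy.spatial.transform import Rotation as R
np.set_printoptions(precision=4,suppress=True)
def ray(name,uv,cal=None):
    c=cal or ctrl.calibration(name);K=c["camera_matrix"];T=c["world_from_camera"]
    d=np.array([(uv[0]-K[0,2])/K[0,0],(uv[1]-K[1,2])/K[1,1]])
    if name=="wrist":
        r=np.linalg.norm(d)+1e-12;v=np.array([d[0]/r*np.sin(r),-d[1]/r*np.sin(r),-np.cos(r)])
    else: v=np.array([d[0],-d[1],-1.])
    return T[:3,3],T[:3,:3]@v
def pt(name,uv,z,cal=None):
    o,d=ray(name,uv,cal);return o+d*(z-o[2])/d[2]
def proj(name,P,cal=None):
    c=cal or ctrl.calibration(name);K=c["camera_matrix"];T=c["world_from_camera"]
    p=T[:3,:3].T@(np.array(P)-T[:3,3]);v=np.array([p[0],-p[1],-p[2]])
    if name=="wrist":
        s=np.hypot(v[0],v[1])+1e-12;q=v[:2]/s*np.arctan2(s,v[2])
    else: q=v[:2]/v[2]
    return np.array([K[0,0]*q[0]+K[0,2],K[1,1]*q[1]+K[1,2]])
def go(x,y,z,yaw):
    """shift (cm, tool axes) and turn (6deg units) from present pose to tool-down pose, closing axis y at world yaw (deg, mod 180)"""
    o=ctrl.get_obs();r=R.from_quat(np.roll(o["eef_rot"],-1))
    best=None
    for k in(0,180,360,-180):
        a=np.radians(yaw+k);yv=np.array([np.cos(a),np.sin(a),0]);zv=np.array([0,0,-1.]);xv=np.cross(yv,zv)
        t=R.from_matrix(np.c_[xv,yv,zv]);rv=(r.inv()*t).as_rotvec()
        if best is None or np.linalg.norm(rv)<np.linalg.norm(best): best=rv
    print("d cm",r.inv().apply(np.array([x,y,z])-o["eef_pos"])*100,"dr",np.degrees(best)/6,"q",o["q"],"t",o["time_s"])
E
python3 - <<'E'
from h import *
for n,uv,z in [("modtray",(169,178),.009),("hstray",(263,157),.009),("choketray",(355,150),.009),("captray",(440,188),.009),("choke",(342,217),.028),("cap",(401,245),.05),("reel",(304,164),.04),("module",(265,213),.02),("hs",(215,233),.03)]: print(n,pt("top",uv,z))
print(ctrl.calibration("wrist"))
E
```

```text
modtray [0.5755 0.4257 0.009 ]
hstray [0.6463 0.1338 0.009 ]
choketray [ 0.6725 -0.1536  0.009 ]
captray [ 0.5564 -0.4163  0.009 ]
choke [ 0.4604 -0.1144  0.028 ]
cap [ 0.3787 -0.2879  0.05  ]
reel [0.6193 0.0033 0.04  ]
module [0.4696 0.1204 0.02  ]
hs [0.4057 0.2684 0.03  ]
{'camera_matrix': array([[309.7069,   0.    , 320.9672],
       [  0.    , 309.7069, 196.9523],
       [  0.    ,   0.    ,   1.    ]]), 'world_from_camera': array([[ 0.3335, -0.9042, -0.2669,  0.1234],
       [ 0.9428,  0.3192,  0.0964,  0.5669],
       [-0.0019, -0.2837,  0.9589,  0.3723],
       [ 0.    ,  0.    ,  0.    ,  1.    ]])}
```

View pics/cropA.png

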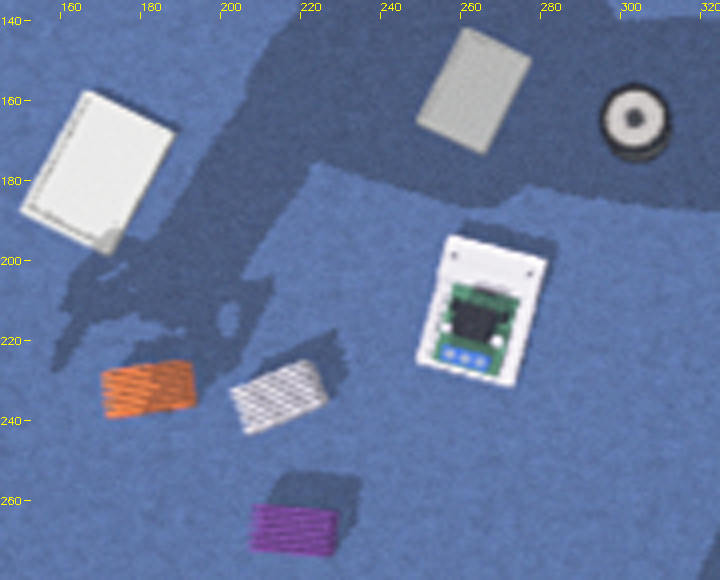

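View pics/cropB.png

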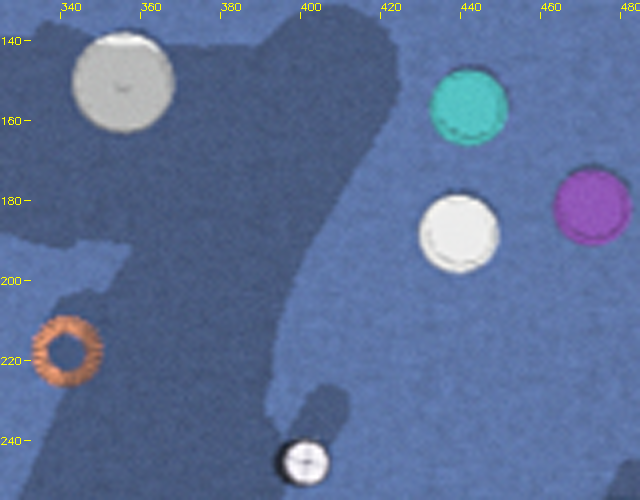

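```bash
python3 - <<'E'
from h import *
def quad(n,c,z):
    P=np.array([pt("top",u,z)[:2] for u in c]);e=np.roll(P,-1,0)-P
    print(n,P.mean(0),"sides",np.linalg.norm(e,axis=1),"ang",np.degrees(np.arctan2(e[:,1],e[:,0])))
quad("modtray",[(166.5,157.5),(187,168),(172,198),(150,187.5)],.009)
quad("hstray",[(260.5,142),(276,150.5),(264,173),(248,165)],.009)
quad("holder",[(256,194),(279.5,200),(271.5,231),(247.5,225)],.01)
quad("hs",[(202,233),(220.5,225),(224.5,234.5),(206,242.5)],.03)
quad("grip",[(256.5,210),(270,212),(268,221.5),(254.5,219)],.033)
for n,uv,z in [("choketray",(355.5,150.5),.009),("captray",(439,188),.009),("choke",(341.5,217.5),.028),("cap",(400.5,245.5),.05),("reel",(303.5,164),.04)]: print(n,pt("top",uv,z))
go(.464,.124,.15,-13)
E
```

```text
modtray [0.5765 0.4262] sides [0.074  0.104  0.0776 0.1064] ang [-116.1174  156.3083   65.734   -25.6856]
hstray [0.6444 0.1365] sides [0.0563 0.0803 0.0566 0.0827] ang [-118.2348  153.8314   64.1629  -26.3884]
holder [0.4721 0.1262] sides [0.0755 0.0985 0.0763 0.0991] ang [-103.4877  167.1408   76.9808  -13.3669]
hs [0.4034 0.2736] sides [0.0605 0.0315 0.0603 0.0314] ang [ -65.5078 -154.8594  114.4463   25.4407]
grip [0.4604 0.1267] sides [0.0415 0.0293 0.0417 0.0279] ang [-97.5319 169.8248  80.4553 -10.6144]
choketray [ 0.671  -0.1552  0.009 ]
captray [ 0.5563 -0.4132  0.009 ]
choke [ 0.4588 -0.1129  0.028 ]
cap [ 0.3772 -0.2865  0.05  ]
reel [0.6193 0.0049 0.04  ]
d cm [-39.628  -30.283    9.9804] dr [-0.014   0.008  13.9217] q [ 1.0247  0.1815  1.6079  0.      1.3538 -0.2063] t 0.1
```

The crops confirm the choices: the grey-white finned block is at (213,234). The larger rectangular tray measures about 106 x 76 and the smaller about 82 x 56. The larger round tray is at (355.5,150.5) and the white small round tray at (439,188). The holder's lip faces image-up (+x world), so the module comes out toward the robot.

Call:
send_rows --dr '[[0, 0, 1.75], [0, 0, 3.5], [0, 0, 5.2], [0, 0, 7], [0, 0, 8.7], [0, 0, 10.4], [0, 0, 12.2], [0, 0, 13.92]]' --xyz '[[-5, -3.8, 1.2], [-10, -7.6, 2.5], [-15, -11.4, 3.7], [-20, -15.1, 5], [-25, -18.9, 6.2], [-30, -22.7, 7.5], [-35, -26.5, 8.7], [-39.6, -30.3, 10]]' --jaw '[75, 75, 75, 75, 75, 75, 75, 75]'

```text
time_s: 1.1
eef_pos: [0.4605, 0.1298, 0.1518]
eef_rot: [0.0, 0.784, 0.62, 0.0]
wrist_force: [1.3, -0.1, -0.3]
opening: 0.75
grasp_force: 0.0
```

```bash
python3 - <<'E'
from h import *
o=ctrl.get_obs();print(o["eef_pos"],o["time_s"],o["q"],o["opening"])
cal=ctrl.calibration("wrist");im=ctrl.camera("wrist")[:,:,::-1].copy()
cv2.imwrite("pics/w1.png",im);print(cal["world_from_camera"])
for p in [(.464,.124,.039),(o["eef_pos"][0],o["eef_pos"][1],.039)]: print(proj("wrist",p,cal))
E
```

```text
[0.4605 0.1298 0.1518] 1.1 [0.0259 0.0818 1.9336 0.0002 1.1257 0.2588] 0.749872999463214
[[ 0.973   0.2216  0.0652  0.4771]
 [-0.231   0.9329  0.2765  0.201 ]
 [ 0.0005 -0.2841  0.9588  0.2746]
 [ 0.      0.      0.      1.    ]]
[327.1694 206.6663]
[321.1975 200.874 ]
```

View pics/w1.png

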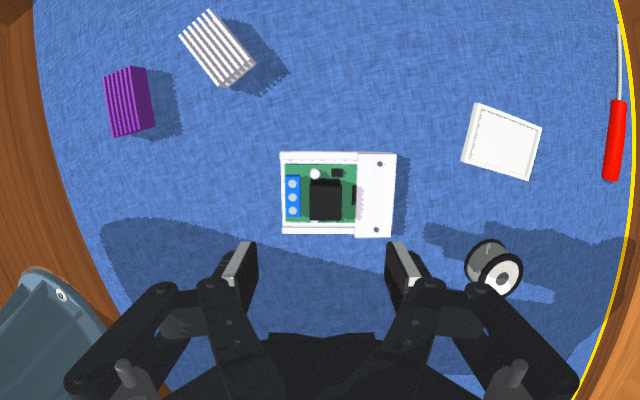

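The wrist view shows the module centred around (325,193) and the lip at (376,195). The jaws close along the holder's x, so I'm turning by -90° to close across y.

Call:
send_rows --dr '[[0, 0, -1.75], [0, 0, -3.5], [0, 0, -5.2], [0, 0, -7], [0, 0, -8.7], [0, 0, -10.4], [0, 0, -12.2], [0, 0, -14]]' --xyz '[[0, 0, 0], [0, 0, 0], [0, 0, 0], [0, 0, 0], [0, 0, 0], [0, 0, 1], [0, 0, 2], [0, 0, 2]]' --jaw '[75, 75, 75, 75, 75, 75, 75, 75]'

```text
time_s: 2.15
eef_pos: [0.4585, 0.1319, 0.131]
eef_rot: [-0.001, 0.163, 0.987, -0.0]
wrist_force: [-0.1, -0.1, 0.5]
opening: 0.751
grasp_force: 0.0
```

```bash
cat >> h.py <<'E'
def shot(name,cx,cy,k=4,w=160,h=120,cam="wrist"):
    """enlarged, labelled crop; calibration kept in pics/name.npz"""
    cal=ctrl.calibration(cam);im=ctrl.camera(cam)[:,:,::-1]
    np.savez(f"pics/{name}.npz",**cal);cv2.imwrite(f"pics/{name}_full.png",im)
    x0,y0=max(0,int(cx-w/2)),max(0,int(cy-h/2));c=cv2.resize(im[y0:y0+h,x0:x0+w],None,fx=k,fy=k,interpolation=cv2.INTER_CUBIC)
    for x in range(x0-x0%20+20,x0+w,20): cv2.putText(c,str(x),((x-x0)*k,10),0,.4,(0,0,255)); cv2.line(c,((x-x0)*k,12),((x-x0)*k,18),(0,0,255))
    for y in range(y0-y0%20+20,y0+h,20): cv2.putText(c,str(y),(0,(y-y0)*k+4),0,.4,(0,0,255)); cv2.line(c,(26,(y-y0)*k),(32,(y-y0)*k),(0,0,255))
    cv2.imwrite(f"pics/{name}.png",c);o=ctrl.get_obs();print(o["eef_pos"],"t",o["time_s"],"q",o["q"])
    return cal
E
python3 - <<'E'
from h import *
o=ctrl.get_obs();p=proj("wrist",(.463,.127,.03));print(p)
shot("w2",p[0],p[1],5)
E
```

```text
[315.9874 212.4038]
[0.4588 0.1319 0.1313] t 2.2 q [ 0.0306  0.1131  1.9477  0.      1.0826 -1.2212]
```

View pics/w2.png

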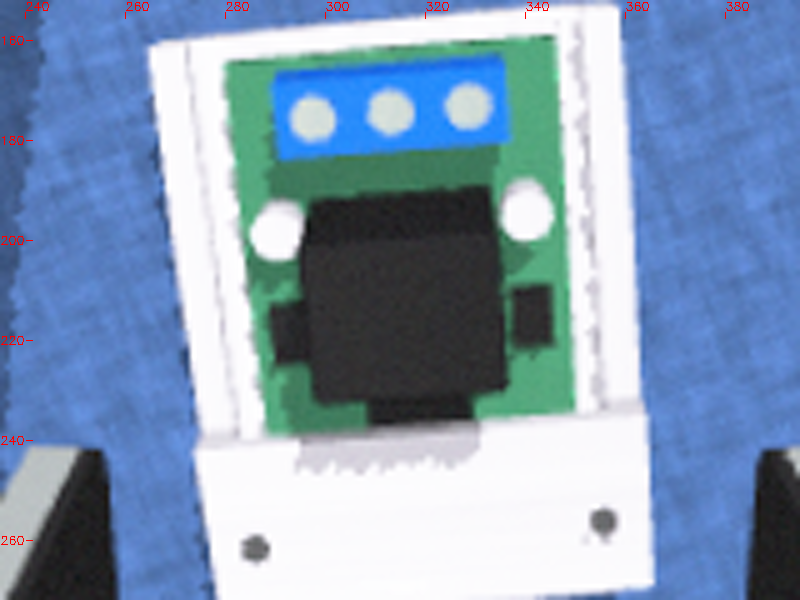

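```bash
python3 - <<'E'
from h import *
cal=dict(np.load("pics/w2.npz"))
f=lambda x,y,z:pt("wrist",(236+x/5,152+y/5),z,cal)[:2]
P=np.array([f(303,243,.039),f(497,235,.039),f(507,385,.039),f(316,402,.039)]);e=np.roll(P,-1,0)-P
print(P.mean(0),np.linalg.norm(e,axis=1),np.degrees(np.arctan2(e[:,1],e[:,0])))
B=np.array([f(225,63,.011),f(555,37,.011)]);print("board edge",B.mean(0),np.linalg.norm(B[1]-B[0]))
S=np.array([f(200,440,.0185),f(645,412,.0185)]);d=S[1]-S[0];print("lip edge",S.mean(0),np.linalg.norm(d),np.degrees(np.arctan2(d[1],d[0])))
c=P.mean(0);go(c[0],c[1],.042,77)
E
```

```text
[0.4627 0.1282] [0.0282 0.0236 0.0288 0.0251] [  73.7769  -14.218  -103.133   164.3197]
board edge [0.4285 0.1367] 0.05284432619686738
lip edge [0.4887 0.1217] 0.07445910221955154 75.26923112350377
d cm [-0.4981 -0.2283  8.9334] dr [-0.0049 -0.0165 -0.8797] q [ 0.0306  0.1131  1.9477  0.      1.0826 -1.2212] t 2.2
```

Call:
send_rows --dr '[[0, 0, -0.6], [0, 0, -0.63], [0, 0, -0.63], [0, 0, -0.63], [0, 0, -0.63], [0, 0, -0.63], [0, 0, -0.63], [0, 0, -0.63]]' --xyz '[[-0.3, -0.2, 0], [-0.5, -0.23, 1.5], [-0.5, -0.23, 3.5], [-0.5, -0.23, 5.5], [-0.5, -0.23, 7.3], [-0.5, -0.23, 8.4], [-0.5, -0.23, 8.9], [-0.5, -0.23, 8.9]]' --jaw '[60, 60, 60, 60, 60, 60, 60, 60]'

```text
time_s: 3.2
eef_pos: [0.4635, 0.1279, 0.0429]
eef_rot: [-0.0, 0.134, 0.991, -0.0]
wrist_force: [-0.8, -0.2, -0.5]
opening: 0.605
grasp_force: 0.0
```

Call:
send_rows --dr '[[0, 0, 0], [0, 0, 0], [0, 0, 0], [0, 0, 0], [0, 0, 0], [0, 0, 0], [0, 0, 0], [0, 0, 0]]' --xyz '[[0, 0, 0], [0, 0, 0], [0, 0, 0], [0, 0, 0], [0, 0, 0], [0, 0, 0], [0, 0, 0], [0, 0, 0]]' --jaw '[50, 40, 30, 20, 20, 20, 20, 20]'

```text
time_s: 4.2
eef_pos: [0.4642, 0.1278, 0.0439]
eef_rot: [0.001, 0.133, 0.991, 0.0]
wrist_force: [-2.5, -0.9, 6.2]
opening: 0.334
grasp_force: 60.0
```

```bash
python3 - <<'E'
from h import *
o=ctrl.get_obs();r=R.from_quat(np.roll(o["eef_rot"],-1)); print(o["eef_pos"],o["q"],o["wrist_force"]); print("holder -x in tool axes",r.inv().apply([-np.cos(np.radians(14.3)),np.sin(np.radians(14.3)),0]))
E
```

```text
[0.4642 0.1278 0.0439] [ 0.0216  0.2798  1.9731 -0.0001  0.8874 -1.2816] [-2.4738 -0.9458  6.2327]
holder -x in tool axes [ 0.9998 -0.0179 -0.0013]
```

Call:
send_rows --dr '[[0, 0, 0], [0, 0, 0], [0, 0, 0], [0, 0, 0], [0, 0, 0], [0, 0, 0], [0, 0, 0], [0, 0, 0]]' --xyz '[[0.2, 0, -0.1], [0.7, 0, -0.1], [1.3, -0.02, -0.15], [1.9, -0.03, -0.15], [2.5, -0.05, -0.15], [3.1, -0.05, -0.15], [3.7, -0.07, -0.15], [4.0, -0.07, -0.15]]' --jaw '[20, 20, 20, 20, 20, 20, 20, 20]'

```text
time_s: 5.2
eef_pos: [0.4243, 0.1379, 0.0446]
eef_rot: [-0.0, 0.133, 0.991, -0.0]
wrist_force: [-0.3, -0.1, -2.3]
opening: 0.334
grasp_force: 59.2
```

```bash
python3 - <<'E'
from h import *
shot("w3",318,230,4,200,150)
go(.5765-.006*.908,.4262+.006*.42,.12,64.6)
E
```

```text
[0.4241 0.1379 0.0445] t 5.25 q [ 0.0471  0.2126  2.0597  0.      0.8699 -1.2565]
d cm [-6.4898 31.9236 -7.5556] dr [-0.0016 -0.0046  1.6818] q [ 0.0471  0.2126  2.0597  0.      0.8699 -1.2565] t 5.25
```

View pics/w3.png

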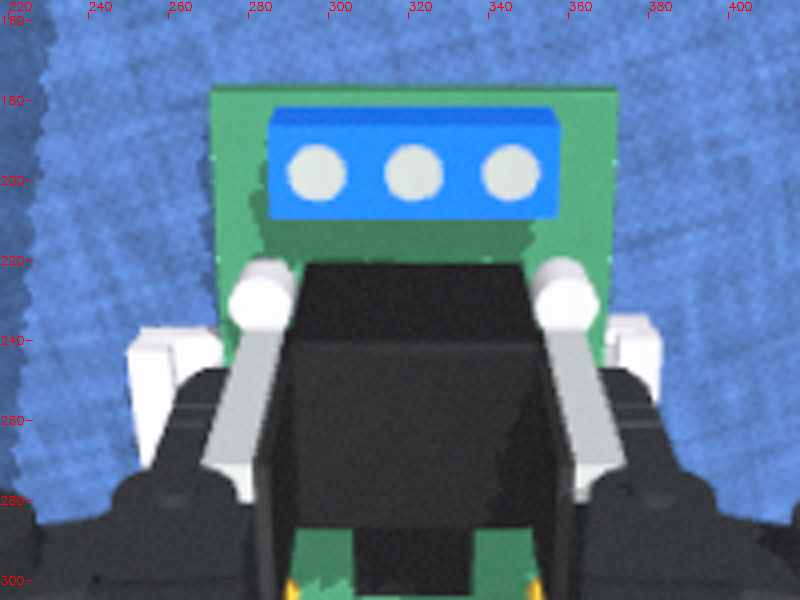

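The module is out, with its free front edge visible at (310,182) and the grip held centrally. Lifting and carrying it to the tray.

Call:
send_rows --dr '[[0, 0, 0], [0, 0, 0], [0, 0, 0], [0, 0, 0.4], [0, 0, 0.8], [0, 0, 1.2], [0, 0, 1.68], [0, 0, 1.68]]' --xyz '[[0, 0, -1], [0, 0, -4], [0, 2, -8], [-1, 7, -10.5], [-2.4, 12, -10.5], [-3.6, 18, -10.5], [-4.9, 24, -10.5], [-6.5, 29, -10.5]]' --jaw '[20, 20, 20, 20, 20, 20, 20, 20]'

```text
time_s: 6.25
eef_pos: [0.5649, 0.4026, 0.1503]
eef_rot: [0.0, 0.22, 0.976, 0.0]
wrist_force: [1.1, -0.1, -0.8]
opening: 0.331
grasp_force: 59.8
```

Call:
send_rows --dr '[[0, 0, 0], [0, 0, 0], [0, 0, 0], [0, 0, 0], [0, 0, 0], [0, 0, 0], [0, 0, 0], [0, 0, 0]]' --xyz '[[0, 1, 0], [0, 2, 0], [0, 2.9, 0], [0, 2.9, 0], [0, 2.9, 0], [0, 2.9, 0], [0, 2.9, 0], [0, 2.9, 0]]' --jaw '[20, 20, 20, 20, 20, 20, 20, 20]'

```text
time_s: 7.25
eef_pos: [0.5766, 0.4263, 0.1497]
eef_rot: [0.0, 0.22, 0.976, 0.0]
wrist_force: [0.3, -0.6, -2.7]
opening: 0.334
grasp_force: 60.0
```

```bash
python3 - <<'E'
from h import *
shot("w4",320,200,2,400,290)
E
```

```text
[0.5766 0.4264 0.1496] t 7.3 q [ 0.4717  0.5787  1.2858 -0.      1.2772 -0.6556]
```

View pics/w4.png

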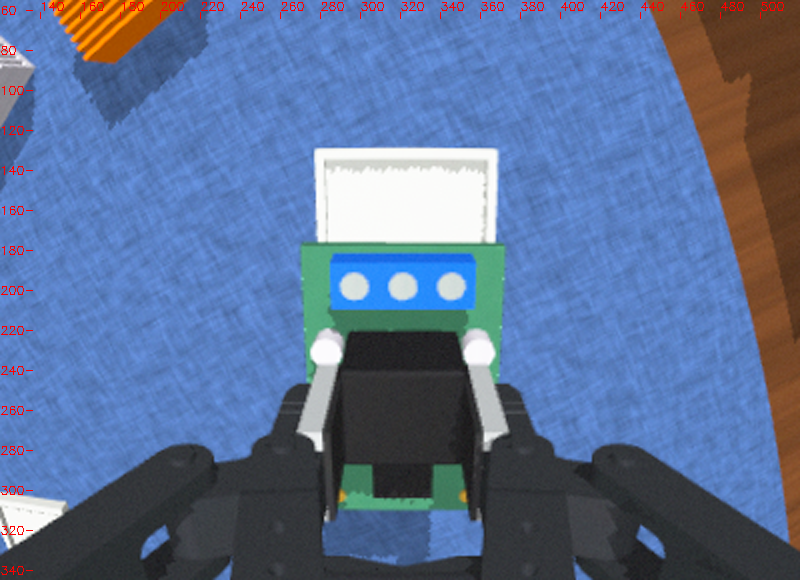

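```bash
python3 - <<'E'
from h import *
cal=dict(np.load("pics/w4.npz"))
f=lambda x,y,z:pt("wrist",(120+x/2,55+y/2),z,cal)[:2]
a,b=f(315,149,.009),f(498,149,.009);d=b-a;L=np.linalg.norm(d);ang=np.arctan2(d[1],d[0]);n=np.array([np.cos(ang-np.pi/2),np.sin(ang-np.pi/2)])
if n[0]<0:n=-n
print("tray",(a+b)/2+.054*n,"width",L,np.degrees(ang),n)
z=.1496-.0445+.006
a2,b2=f(301,244,z),f(504,244,z);d2=b2-a2;print("module now",(a2+b2)/2+.042*n,np.linalg.norm(d2),np.degrees(np.arctan2(d2[1],d2[0])))
o=ctrl.get_obs();r=R.from_quat(np.roll(o["eef_rot"],-1))
dl=(a+b)/2+.054*n-((a2+b2)/2+.042*n);print("shift tool cm",r.inv().apply([*dl,0])*100)
E
```

```text
tray [0.5773 0.429 ] width 0.07795811449331044 64.64352670742024 [ 0.9037 -0.4282]
module now [0.5824 0.4246] 0.05467208572156483 64.58738465484062
shift tool cm [ 0.6478  0.1792 -0.    ]
```

Call:
send_rows --dr '[[0, 0, 0], [0, 0, 0], [0, 0, 0], [0, 0, 0], [0, 0, 0], [0, 0, 0], [0, 0, 0], [0, 0, 0]]' --xyz '[[0.65, 0.18, 2], [0.65, 0.18, 5], [0.65, 0.18, 8], [0.65, 0.18, 9.2], [0.65, 0.18, 9.9], [0.65, 0.18, 10.3], [0.65, 0.18, 10.6], [0.65, 0.18, 10.65]]' --jaw '[20, 20, 20, 20, 20, 20, 20, 20]'

```text
time_s: 8.3
eef_pos: [0.5718, 0.4311, 0.0437]
eef_rot: [0.0, 0.22, 0.976, 0.0]
wrist_force: [0.5, -0.1, -1.3]
opening: 0.335
grasp_force: 59.9
```

Call:
send_rows --dr '[[0, 0, 0], [0, 0, 0], [0, 0, 0], [0, 0, 0], [0, 0, 0], [0, 0, 0], [0, 0, 0], [0, 0, 0]]' --xyz '[[0, 0, 0], [0, 0, 0], [0, 0, 0], [0, 0, 0], [0, 0, -1], [0, 0, -4], [0, 0, -8], [0, 0, -11]]' --jaw '[30, 45, 60, 60, 60, 60, 60, 60]'

```text
time_s: 9.3
eef_pos: [0.5722, 0.4313, 0.156]
eef_rot: [0.001, 0.22, 0.976, 0.001]
wrist_force: [0.9, 0.8, 0.9]
opening: 0.601
grasp_force: 0.0
```

```bash
python3 - <<'E'
from h import *
cal=shot("w5",320,200,2,400,290)
n=np.array([.9037,-.4282]);m=np.array([-n[1],n[0]]);C=np.array([.5773,.429])
go(.4034,.2736,.15,25)   # closing across heat sink's 34 mm
E
```

```text
[0.5741 0.4324 0.161 ] t 9.35 q [ 0.4809  0.5649  1.2822 -0.0001  1.2855 -0.6467]
d cm [  8.6163 -21.6688   0.899 ] dr [0.084  0.0267 6.6013] q [ 0.4809  0.5649  1.2822 -0.0001  1.2855 -0.6467] t 9.35
```

View pics/w5.png

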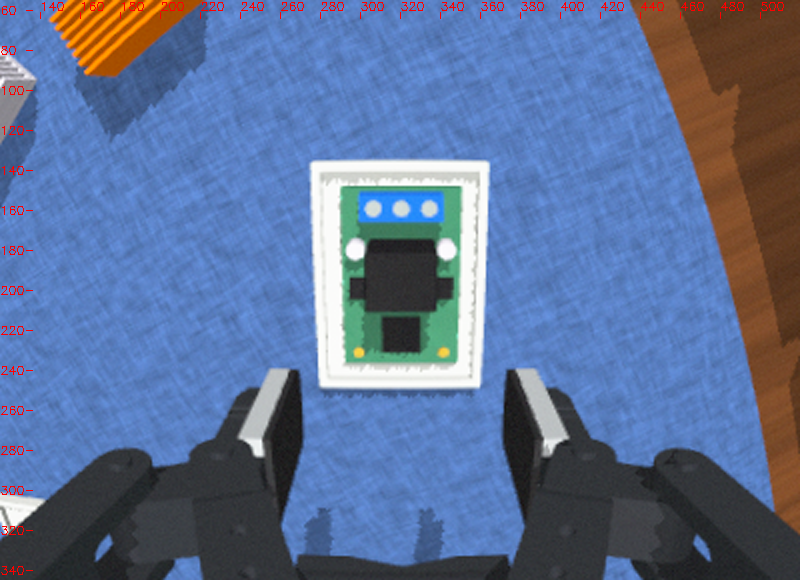

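The module lies flat and centred in its tray, at about (320,195). Next is the heat sink.

Call:
send_rows --dr '[[0, 0, 1.2], [0, 0, 2.6], [0, 0, 4], [0, 0, 5.4], [0, 0, 6.6], [0, 0, 6.6], [0, 0, 6.6], [0, 0, 6.6]]' --xyz '[[1.7, -4.3, 0], [3.4, -8.6, 0], [5.2, -13, 0], [6.9, -17.3, 0.5], [8.6, -21.7, 0.9], [8.6, -21.7, 0.9], [8.6, -21.7, 0.9], [8.6, -21.7, 0.9]]' --jaw '[75, 75, 75, 75, 75, 75, 75, 75]'

```text
time_s: 10.35
eef_pos: [0.4022, 0.2725, 0.1449]
eef_rot: [0.001, 0.537, 0.844, 0.001]
wrist_force: [0.5, 0.2, 0.3]
opening: 0.756
grasp_force: 0.0
```

```bash
python3 - <<'E'
from h import *
p=proj("wrist",(.4034,.2736,.03));print(p);shot("w6",p[0],p[1],4,180,140)
E
```

```text
[322.2712 199.4364]
[0.4019 0.2724 0.1446] t 10.4 q [ 0.3506  0.1079  1.9217  0.      1.1106 -0.0864]
```

View pics/w6.png

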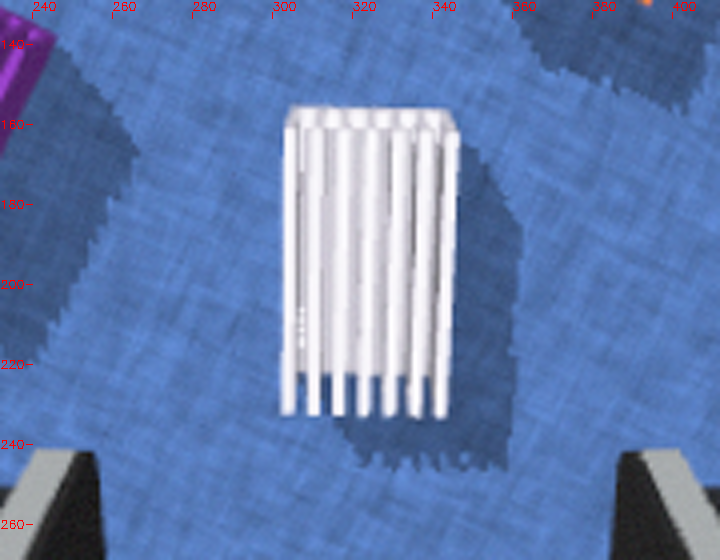

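```bash
python3 - <<'E'
from h import *
cal=dict(np.load("pics/w6.npz"))
f=lambda x,y,z:pt("wrist",(232+x/4,129+y/4),z,cal)[:2]
P=np.array([f(284,128,.03),f(460,132,.03),f(447,417,.03),f(280,414,.03)]);e=np.roll(P,-1,0)-P
print(P.mean(0),np.linalg.norm(e,axis=1),np.degrees(np.arctan2(e[:,1],e[:,0])))
c=P.mean(0);go(c[0],c[1],.03,24.5)
E
```

```text
[0.4043 0.2749] [0.0343 0.0601 0.0348 0.0601] [  23.745   -66.1851 -156.1673  113.2854]
d cm [ 0.1302  0.3007 11.4648] dr [0.0137 0.0008 0.0897] q [ 0.3506  0.1079  1.9217  0.      1.1106 -0.0864] t 10.4
```

Call:
send_rows --dr '[[0, 0, 0.2], [0, 0, 0.2], [0, 0, 0.2], [0, 0, 0.2], [0, 0, 0.2], [0, 0, 0.2], [0, 0, 0.2], [0, 0, 0.2]]' --xyz '[[0.13, 0.3, 2.5], [0.13, 0.3, 5.5], [0.13, 0.3, 8], [0.13, 0.3, 10], [0.13, 0.3, 11], [0.13, 0.3, 11.4], [0.13, 0.3, 11.45], [0.13, 0.3, 11.45]]' --jaw '[70, 70, 70, 70, 70, 70, 70, 70]'

```text
time_s: 11.4
eef_pos: [0.4035, 0.2745, 0.0303]
eef_rot: [0.0, 0.546, 0.838, 0.001]
wrist_force: [1.3, 0.1, 0.4]
opening: 0.699
grasp_force: 0.0
```

Call:
send_rows --dr '[[0, 0, 0], [0, 0, 0], [0, 0, 0], [0, 0, 0], [0, 0, 0], [0, 0, 0], [0, 0, 0], [0, 0, 0]]' --xyz '[[0, 0, 0], [0, 0, 0], [0, 0, 0], [0, 0, 0], [0, 0, 0], [0, 0, 0], [0, 0, -1], [0, 0, -3]]' --jaw '[60, 50, 40, 30, 25, 25, 25, 25]'

```text
time_s: 12.4
eef_pos: [0.4019, 0.2738, 0.0593]
eef_rot: [-0.001, 0.546, 0.838, -0.001]
wrist_force: [-0.1, 0.2, -0.6]
opening: 0.382
grasp_force: 59.7
```

```bash
python3 - <<'E'
from h import *
print(ctrl.get_obs()["eef_pos"]);go(.6444,.1365,.15,64.2)
E
```

```text
[0.4019 0.2738 0.0593]
d cm [-22.3467  16.6283  -9.1129] dr [-0.0234 -0.0102 -6.7341] q [ 0.3534  0.2603  1.9553 -0.      0.9285 -0.0619] t 12.4
```

Call:
send_rows --dr '[[0, 0, 0], [0, 0, -1.2], [0, 0, -2.6], [0, 0, -4], [0, 0, -5.4], [0, 0, -6.73], [0, 0, -6.73], [0, 0, -6.73]]' --xyz '[[0, 0, -3], [-4, 3, -7], [-8, 6, -9.1], [-12, 9, -9.1], [-16, 12, -9.1], [-20, 15, -9.1], [-22.3, 16.6, -9.1], [-22.3, 16.6, -9.1]]' --jaw '[25, 25, 25, 25, 25, 25, 25, 25]'

```text
time_s: 13.4
eef_pos: [0.6459, 0.1356, 0.1505]
eef_rot: [0.0, 0.225, 0.974, -0.0]
wrist_force: [0.1, 0.6, -0.1]
opening: 0.38
grasp_force: 59.8
```

Call:
send_rows --dr '[[0, 0, 0], [0, 0, 0], [0, 0, 0], [0, 0, 0], [0, 0, 0], [0, 0, 0], [0, 0, 0], [0, 0, 0]]' --xyz '[[0, 0, 0], [0, 0, 0], [0, 0, 0], [0, 0, 0], [0, 0, 0], [0, 0, 0], [0, 0, 0], [0, 0, 0]]' --jaw '[25, 25, 25, 25, 25, 25, 25, 25]'

```text
time_s: 14.4
eef_pos: [0.6448, 0.1371, 0.1506]
eef_rot: [-0.0, 0.223, 0.975, -0.0]
wrist_force: [0.4, -0.3, -2.0]
opening: 0.384
grasp_force: 59.8
```

```bash
python3 - <<'E'
from h import *
shot("w7",320,200,4,200,150)
E
```

```text
[0.6448 0.1371 0.1506] t 14.45 q [ 0.0299  0.4588  1.4599 -0.      1.2229 -1.0902]
```

View pics/w7.png

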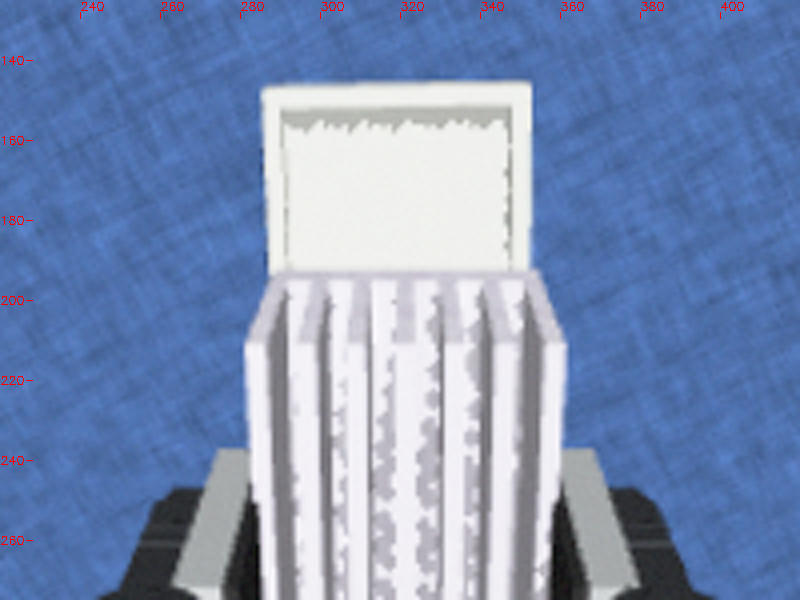

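```bash
python3 - <<'E'
from h import *
cal=dict(np.load("pics/w7.npz"))
f=lambda x,y,z:pt("wrist",(220+x/4,125+y/4),z,cal)[:2]
def edge(p,q,z,h):
    a,b=f(*p,z),f(*q,z);d=b-a;ang=np.arctan2(d[1],d[0]);n=np.array([np.sin(ang),-np.cos(ang)]);n*=np.sign(n[0])
    print((a+b)/2+h*n,np.linalg.norm(d),np.degrees(ang));return (a+b)/2+h*n
t=edge((262,88),(531,81),.009,.042);m=edge((247,343),(565,343),.1506,.030)
r=R.from_quat(np.roll(ctrl.get_obs()["eef_rot"],-1));print(r.inv().apply([*(t-m),0])*100)
E
```

```text
[0.6467 0.1363] 0.05782949903752779 65.63703860705996
[0.645  0.1381] 0.03351351766626009 64.1681114875719
[-0.2298 -0.0818 -0.    ]
```

Small correction, then down 11.65 cm so the underside is at about 4 mm.

Call:
send_rows --dr '[[0, 0, -0.2], [0, 0, -0.2], [0, 0, -0.2], [0, 0, -0.2], [0, 0, -0.2], [0, 0, -0.2], [0, 0, -0.2], [0, 0, -0.2]]' --xyz '[[-0.2, -0.08, 2.5], [-0.2, -0.08, 6], [-0.2, -0.08, 9], [-0.2, -0.08, 10.5], [-0.2, -0.08, 11.2], [-0.2, -0.08, 11.5], [-0.2, -0.08, 11.6], [-0.2, -0.08, 11.65]]' --jaw '[25, 25, 25, 25, 25, 25, 25, 25]'

```text
time_s: 15.45
eef_pos: [0.6469, 0.1356, 0.035]
eef_rot: [0.001, 0.213, 0.977, 0.0]
wrist_force: [1.0, -0.3, -1.1]
opening: 0.383
grasp_force: 59.8
```

Call:
send_rows --dr '[[0, 0, 0], [0, 0, 0], [0, 0, 0], [0, 0, 0], [0, 0, 0], [0, 0, 0], [0, 0, 0], [0, 0, 0]]' --xyz '[[0, 0, 0], [0, 0, 0], [0, 0, 0], [0, 0, 0], [0, 0, -1], [0, 0, -4], [0, 0, -8], [0, 0, -11.6]]' --jaw '[35, 45, 60, 60, 60, 60, 60, 60]'

```text
time_s: 16.45
eef_pos: [0.6465, 0.1356, 0.1523]
eef_rot: [0.001, 0.213, 0.977, 0.0]
wrist_force: [-0.3, -0.1, -0.1]
opening: 0.602
grasp_force: 0.0
```

```bash
python3 - <<'E'
from h import *
shot("w8",320,200,3,200,150)
go(.3772,-.2865,.16,0)
go(.3772,-.2865,.16,-50)
E
```

```text
[0.6494 0.1358 0.1583] t 16.5 q [ 0.0276  0.4534  1.4508 -0.      1.2281 -1.1137]
d cm [  7.1631 -49.729   -0.4332] dr [ 0.0806  0.0487 10.8986] q [ 0.0276  0.4534  1.4508 -0.      1.2281 -1.1137] t 16.5
d cm [  7.1631 -49.729   -0.4332] dr [ -0.0101   0.0935 -10.7679] q [ 0.0276  0.4534  1.4508 -0.      1.2281 -1.1137] t 16.5
```

View pics/w8.png

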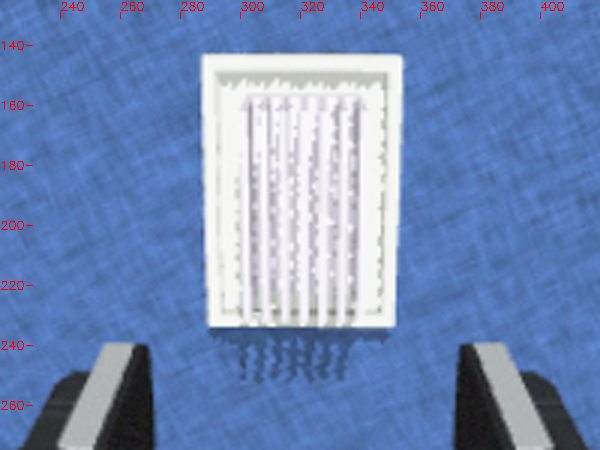

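The heat sink lies flat and centred in its tray, around (316,192). Next is the capacitor. I'll measure with image code to save views.

Call:
send_rows --dr '[[0, 0, 0.8], [0, 0, 1.6], [0, 0, 2.4], [0, 0, 3.2], [0, 0, 4], [0, 0, 4.8], [0, 0, 5.6], [0, 0, 6.5]]' --xyz '[[0.8, -6, 0], [1.7, -12, 0], [2.6, -18, 0], [3.5, -24, 0], [4.4, -30, 0], [5.2, -36, 0], [6.1, -42, 0], [7, -48, 0]]' --jaw '[75, 75, 75, 75, 75, 75, 75, 75]'

```text
time_s: 17.5
eef_pos: [0.3816, -0.2734, 0.1511]
eef_rot: [0.001, 0.528, 0.849, -0.0]
wrist_force: [0.3, -0.2, 0.5]
opening: 0.746
grasp_force: 0.0
```

Call:
send_rows --dr '[[0, 0, 0], [0, 0, 0], [0, 0, 0], [0, 0, 0], [0, 0, 0], [0, 0, 0], [0, 0, 0], [0, 0, 0]]' --xyz '[[0, 0, 0], [0, 0, 0], [0, 0, 0], [0, 0, 0], [0, 0, 0], [0, 0, 0], [0, 0, 0], [0, 0, 0]]' --jaw '[75, 75, 75, 75, 75, 75, 75, 75]'

```text
time_s: 18.5
eef_pos: [0.3826, -0.2716, 0.1501]
eef_rot: [-0.0, 0.527, 0.85, 0.0]
wrist_force: [-0.4, -0.2, 1.1]
opening: 0.752
grasp_force: 0.0
```

```bash
cat >> h.py <<'E'
def disc(cal,im,guess,mask,z,win=60,minarea=100):
    """world centre and diameter of the blob of mask nearest the guess, its outline taken at height z"""
    p=proj("wrist",guess,cal);print("guess px",p)
    cs,_=cv2.findContours(mask.astype(np.uint8),cv2.RETR_EXTERNAL,cv2.CHAIN_APPROX_NONE)
    for c in sorted(cs,key=cv2.contourArea)[::-1]:
        if cv2.contourArea(c)<minarea: break
        m=c[:,0].mean(0)
        if np.linalg.norm(m-p)>win: continue
        W=np.array([pt("wrist",u,z,cal)[:2] for u in cv2.convexHull(c)[:,0].astype(float)])
        (x,y),r=cv2.minEnclosingCircle((W*1000).astype(np.float32))
        A=np.c_[2*W,np.ones(len(W))];s=np.linalg.lstsq(A,(W**2).sum(1),rcond=None)[0]
        print("px",m,"box",cv2.boundingRect(c),"fit",s[:2],"dia",2*np.sqrt(s[2]+s[0]**2+s[1]**2),"enclosing",x/1000,y/1000,r/500)
E
python3 - <<'E'
from h import *
cal=shot("w9",320,200);im=cv2.imread("pics/w9_full.png")
h=cv2.cvtColor(im,cv2.COLOR_BGR2HSV)
g=(.3772,-.2865,.05)
disc(cal,im,g,(h[:,:,1]<60)&(h[:,:,2]>130),.05)
disc(cal,im,g,(h[:,:,2]<70),.05)
E
```

```text
[ 0.3825 -0.2717  0.1501] t 18.55 q [-0.8713  0.0641  1.9566 -0.      1.121  -1.3315]
guess px [305.6902 219.2394]
px [306.9423 220.4904] box (288, 203, 39, 36) fit [ 0.3786 -0.2874] dia 0.029705746222398317 enclosing 0.3785301818847656 -0.28733914184570314 0.03007965660095215
guess px [305.6902 219.2394]
px [309.648  207.7654] box (286, 185, 44, 50) fit [ 0.3762 -0.2793] dia 0.037247103989381775 enclosing 0.3768800354003906 -0.2794613342285156 0.04161721420288086
```

```bash
python3 - <<'E'
from h import *
go(.3785,-.2872,.038,26.4)
E
```

```text
d cm [-1.2122 -1.0513 11.2077] dr [-0.0004 -0.0005 -0.0049] q [-0.8713  0.0641  1.9566 -0.      1.121  -1.3315] t 18.55
```

Call:
send_rows --dr '[[0, 0, 0], [0, 0, 0], [0, 0, 0], [0, 0, 0], [0, 0, 0], [0, 0, 0], [0, 0, 0], [0, 0, 0]]' --xyz '[[-1.2, -1.05, 0], [-1.2, -1.05, 2], [-1.2, -1.05, 5], [-1.2, -1.05, 8], [-1.2, -1.05, 10], [-1.2, -1.05, 11], [-1.2, -1.05, 11.2], [-1.2, -1.05, 11.2]]' --jaw '[75, 75, 75, 75, 75, 75, 75, 75]'

```text
time_s: 19.55
eef_pos: [0.3788, -0.2877, 0.0387]
eef_rot: [0.0, 0.527, 0.85, -0.0]
wrist_force: [0.4, 0.0, 0.0]
opening: 0.75
grasp_force: 0.0
```

Call:
send_rows --dr '[[0, 0, 0], [0, 0, 0], [0, 0, 0], [0, 0, 0], [0, 0, 0], [0, 0, 0], [0, 0, 0], [0, 0, 0]]' --xyz '[[0, 0, 0], [0, 0, 0], [0, 0, 0], [0, 0, 0], [0, 0, 0], [0, 0, 0], [0, 0, -1], [0, 0, -3]]' --jaw '[65, 55, 45, 35, 25, 25, 25, 25]'

```text
time_s: 20.55
eef_pos: [0.3778, -0.2862, 0.0679]
eef_rot: [-0.001, 0.527, 0.85, 0.0]
wrist_force: [-0.7, -0.2, -0.2]
opening: 0.391
grasp_force: 59.6
```

```bash
python3 - <<'E'
from h import *
print(ctrl.get_obs()["eef_pos"]);go(.5563,-.4132,.15,26.4)
E
```

```text
[ 0.3778 -0.2862  0.0679]
d cm [-19.285   10.3435  -8.2656] dr [-0.0058 -0.0237 -0.0035] q [-0.8994  0.22    1.9837 -0.0001  0.9405 -1.3598] t 20.55
```

Call:
send_rows --dr '[[0, 0, 0], [0, 0, 0], [0, 0, 0], [0, 0, 0], [0, 0, 0], [0, 0, 0], [0, 0, 0], [0, 0, 0]]' --xyz '[[0, 0, -3], [-4, 2, -7], [-8, 4, -8.3], [-12, 6.4, -8.3], [-12.6, 6.7, -8.3], [-12.6, 6.7, -8.3], [-12.6, 6.7, -8.3], [-12.6, 6.7, -8.3]]' --jaw '[25, 25, 25, 25, 25, 25, 25, 25]'

```text
time_s: 21.55
eef_pos: [0.4938, -0.3696, 0.1511]
eef_rot: [-0.0, 0.527, 0.85, 0.0]
wrist_force: [-0.1, -0.4, 0.1]
opening: 0.391
grasp_force: 59.7
```

```bash
python3 - <<'E'
from h import *
cal=shot("w10",320,200);im=cv2.imread("pics/w10_full.png")
h=cv2.cvtColor(im,cv2.COLOR_BGR2HSV)
disc(cal,im,(.5563,-.4132,.009),(h[:,:,1]<70)&(h[:,:,2]>120),.009)
o=ctrl.get_obs();disc(cal,im,(*o["eef_pos"][:2],o["eef_pos"][2]+.012),(h[:,:,1]<60)&(h[:,:,2]>130),o["eef_pos"][2]+.0115)
E
```

```text
[ 0.4939 -0.3698  0.1512] t 21.6 q [-0.8347  0.373   1.5779 -0.0001  1.1909 -1.2949]
guess px [358.6412 257.9251]
px [321.3652 285.1685] box (287, 257, 69, 57) fit [ 0.5386 -0.4591] dia 0.06936288013080089 enclosing 0.5387197875976563 -0.4591947937011719 0.07016972351074219
px [369.6961 249.7735] box (350, 227, 40, 54) fit [ 0.559  -0.4088] dia 0.05286799122247129 enclosing 0.5580673217773438 -0.4090771484375 0.06079995727539062
guess px [320.3366 288.7355]
px [321.2034 285.2712] box (287, 257, 69, 57) fit [ 0.494  -0.3691] dia 0.029065054157363233 enclosing 0.49404446411132813 -0.36914706420898435 0.029415220260620118
px [272.9588 257.6701] box (262, 238, 22, 43) fit [ 0.4763 -0.3642] dia 0.02185265592682886 enclosing 0.4723858032226563 -0.36528103637695314 0.020324241638183593
```

Call:
send_rows --dr '[[0, 0, 0], [0, 0, 0], [0, 0, 0], [0, 0, 0], [0, 0, 0], [0, 0, 0], [0, 0, 0], [0, 0, 0]]' --xyz '[[-4, 1.2, 0], [-8, 2.4, 0], [-12, 3.6, 0], [-12, 3.6, 0], [-12, 3.6, 0], [-12, 3.6, 0], [-12, 3.6, 0], [-12, 3.6, 0]]' --jaw '[25, 25, 25, 25, 25, 25, 25, 25]'

```text
time_s: 22.6
eef_pos: [0.58, -0.4614, 0.1516]
eef_rot: [0.0, 0.527, 0.85, -0.0]
wrist_force: [0.5, -0.5, -1.1]
opening: 0.386
grasp_force: 59.8
```

```bash
python3 - <<'E'
from h import *
cal=shot("w11",320,200);im=cv2.imread("pics/w11_full.png")
h=cv2.cvtColor(im,cv2.COLOR_BGR2HSV)
disc(cal,im,(.5563,-.4132,.009),(h[:,:,1]<70)&(h[:,:,2]>120),.009)
o=ctrl.get_obs();disc(cal,im,(*o["eef_pos"][:2],o["eef_pos"][2]+.012),(h[:,:,1]<60)&(h[:,:,2]>130),o["eef_pos"][2]+.0115,30)
E
```

```text
[ 0.58   -0.4615  0.1515] t 22.65 q [-0.8317  0.6276  1.2071 -0.      1.3066 -1.2921]
guess px [320.8205 130.1011]
px [321.7188 130.5365] box (288, 97, 69, 68) fit [ 0.5574 -0.4134] dia 0.05859944718318508 enclosing 0.5573887329101562 -0.4134114379882812 0.05905853652954102
guess px [320.1646 288.17  ]
px [321.0398 285.1364] box (287, 257, 69, 57) fit [ 0.5803 -0.4611] dia 0.029108742677898466 enclosing 0.5803806762695313 -0.46100314331054687 0.029507238388061522
```

```bash
python3 - <<'E'
from h import *
go(.5573,-.4133,.0433,26.4)
E
```

```text
d cm [ 5.3306  0.1045 10.8164] dr [ 0.0009  0.003  -0.003 ] q [-0.8317  0.6276  1.2071 -0.      1.3066 -1.2921] t 22.65
```

Call:
send_rows --dr '[[0, 0, 0], [0, 0, 0], [0, 0, 0], [0, 0, 0], [0, 0, 0], [0, 0, 0], [0, 0, 0], [0, 0, 0]]' --xyz '[[3, 0.1, 0], [5.33, 0.1, 1], [5.33, 0.1, 4], [5.33, 0.1, 7.5], [5.33, 0.1, 9.5], [5.33, 0.1, 10.4], [5.33, 0.1, 10.7], [5.33, 0.1, 10.8]]' --jaw '[25, 25, 25, 25, 25, 25, 25, 25]'

```text
time_s: 23.65
eef_pos: [0.5579, -0.4141, 0.0442]
eef_rot: [0.001, 0.527, 0.85, -0.0]
wrist_force: [0.0, 0.5, -0.1]
opening: 0.387
grasp_force: 59.8
```

Call:
send_rows --dr '[[0, 0, 0], [0, 0, 0], [0, 0, 0], [0, 0, 0], [0, 0, 0], [0, 0, 0], [0, 0, 0], [0, 0, 0]]' --xyz '[[0, 0, 0.05], [0, 0, 0.05], [0, 0, 0.05], [0, 0, 0.05], [0, 0, 0], [0, 0, -3], [0, 0, -7], [0, 0, -11]]' --jaw '[25, 35, 45, 60, 65, 65, 65, 65]'

```text
time_s: 24.65
eef_pos: [0.5572, -0.4133, 0.1541]
eef_rot: [-0.0, 0.527, 0.85, 0.0]
wrist_force: [-0.2, -0.8, -0.8]
opening: 0.652
grasp_force: 0.0
```

```bash
python3 - <<'E'
from h import *
cal=shot("w12",320,200);im=cv2.imread("pics/w12_full.png")
h=cv2.cvtColor(im,cv2.COLOR_BGR2HSV)
disc(cal,im,(.5573,-.4133,.009),(h[:,:,1]<70)&(h[:,:,2]>120),.009)
m=((h[:,:,2]<70)).astype(np.uint8);p=proj("wrist",(.5573,-.4133,.03)).astype(int);sub=h[p[1]-40:p[1]+40,p[0]-40:p[0]+40,2];print((sub<70).sum())
# metal top: interior bright blob
k=np.zeros(m.shape,np.uint8);q=proj("wrist",(.5573,-.4133,.054));print(q)
b=((h[:,:,1]<70)&(h[:,:,2]>120)).astype(np.uint8);n,l,s,c=cv2.connectedComponentsWithStats(b)
L=l[int(q[1]),int(q[0])];print(s[L],c[L]);
if L: print(pt("wrist",c[L],.054,cal))
go(.4588,-.1129,.15,26.4)
E
```

```text
[ 0.5596 -0.4157  0.1613] t 24.7 q [-0.8087  0.5194  1.3491 -0.      1.264  -1.2693]
guess px [320.8194 190.2231]
px [320.8936 183.1021] box (288, 157, 66, 55) fit [ 0.5569 -0.4126] dia 0.05885843180087071 enclosing 0.5568612060546875 -0.41260098266601564 0.059599559783935545
px [321.1132 206.4151] box (302, 188, 39, 38) fit [ 0.5646 -0.4271] dia 0.035527637756834485 enclosing 0.56464306640625 -0.4270182189941406 0.03619448089599609
661
[318.9018 197.9341]
[ 302  188   39   38 1137] [321.2533 206.3509]
[ 0.5578 -0.4135  0.054 ]
d cm [31.6081  4.4275  0.8645] dr [ 0.0257  0.0831 -0.0016] q [-0.8087  0.5194  1.3491 -0.      1.264  -1.2693] t 24.7
```

The image code shows the capacitor upright and concentric with its tray: top at (.5578,-.4135), tray at (.557,-.413). Now the choke.

Call:
send_rows --dr '[[0, 0, 0], [0, 0, 0], [0, 0, 0], [0, 0, 0], [0, 0, 0], [0, 0, 0], [0, 0, 0], [0, 0, 0]]' --xyz '[[5.5, 0.8, 0], [11, 1.6, 0], [16.5, 2.4, 0.4], [22, 3.2, 0.8], [27, 3.8, 0.8], [31.6, 4.4, 0.8], [31.6, 4.4, 0.8], [31.6, 4.4, 0.8]]' --jaw '[95, 95, 95, 95, 95, 95, 95, 95]'

```text
time_s: 25.7
eef_pos: [0.457, -0.1114, 0.1456]
eef_rot: [0.001, 0.527, 0.85, -0.0]
wrist_force: [0.8, -0.7, -0.4]
opening: 0.945
grasp_force: 0.0
```

```bash
python3 - <<'E'
from h import *
cal=shot("w13",320,200);im=cv2.imread("pics/w13_full.png")
h=cv2.cvtColor(im,cv2.COLOR_BGR2HSV)
disc(cal,im,(.4588,-.1129,.028),((h[:,:,0]<20)|(h[:,:,0]>172))&(h[:,:,1]>70)&(h[:,:,2]>60),.028)
disc(cal,im,(.4588,-.1129,.028),((h[:,:,0]<20)|(h[:,:,0]>172))&(h[:,:,1]>70)&(h[:,:,2]>60),.020)
go(.4588,-.1129,.03,26.4)
E
```

```text
[ 0.4571 -0.1118  0.1456] t 25.75 q [-0.4928  0.0732  1.9575 -0.0003  1.1093 -0.9527]
guess px [321.6066 201.3426]
px [323.9447 196.341 ] box (292, 163, 65, 67) fit [ 0.4587 -0.109 ] dia 0.05455479132070354 enclosing 0.45868572998046875 -0.10888888549804687 0.05666720962524414
guess px [321.6066 201.3426]
px [323.9447 196.341 ] box (292, 163, 65, 67) fit [ 0.4598 -0.1112] dia 0.056371073873045796 enclosing 0.4598171997070313 -0.11099371337890625 0.05855379867553711
d cm [-0.1542  0.0976 11.5553] dr [ 0.0065  0.0138 -0.0071] q [-0.4928  0.0732  1.9575 -0.0003  1.1093 -0.9527] t 25.75
```

```bash
python3 - <<'E'
from h import *
cal=dict(np.load("pics/w13.npz"));im=cv2.imread("pics/w13_full.png");h=cv2.cvtColor(im,cv2.COLOR_BGR2HSV)
m=(((h[:,:,0]<20)|(h[:,:,0]>172))&(h[:,:,1]>70)&(h[:,:,2]>60)).astype(np.uint8)
cs,_=cv2.findContours(m,cv2.RETR_EXTERNAL,cv2.CHAIN_APPROX_NONE)
c=min(cs,key=lambda c:np.linalg.norm(c[:,0].mean(0)-[324,196])+(cv2.contourArea(c)<500)*1e3)[:,0].astype(float)
for z in(.026,.028):
  for cut in(195,203):
    W=np.array([pt("wrist",u,z,cal)[:2] for u in c if u[1]>cut]);s=np.linalg.lstsq(np.c_[2*W,np.ones(len(W))],(W**2).sum(1),rcond=None)[0]
    print(z,cut,s[:2],2*np.sqrt(s[2]+s[:2]@s[:2]))
c0=pt("wrist",(324,196),.028,cal);print(c0)
E
cp pics/w13_full.png pics/chk.png; python3 -c "
import cv2;i=cv2.imread('pics/w13_full.png')[120:280,220:430];cv2.imwrite('pics/chk.png',cv2.resize(i,None,fx=3,fy=3,interpolation=cv2.INTER_CUBIC))"
```

```text
0.026 195 [ 0.4598 -0.1109] 0.05127492497761813
0.026 203 [ 0.4598 -0.111 ] 0.05113833425652074
0.028 195 [ 0.4595 -0.1104] 0.05085167612146637
0.028 203 [ 0.4595 -0.1104] 0.05071621288842571
[ 0.4585 -0.108   0.028 ]
```

Call:
send_rows --dr '[[0, 0, 0], [0, 0, 0], [0, 0, 0], [0, 0, 0], [0, 0, 0], [0, 0, 0], [0, 0, 0], [0, 0, 0]]' --xyz '[[-0.07, 0.21, 2], [-0.07, 0.21, 5], [-0.07, 0.21, 7.5], [-0.07, 0.21, 9.5], [-0.07, 0.21, 10.8], [-0.07, 0.21, 11.3], [-0.07, 0.21, 11.5], [-0.07, 0.21, 11.5]]' --jaw '[95, 95, 95, 95, 95, 95, 95, 95]'

```text
time_s: 26.75
eef_pos: [0.459, -0.1108, 0.0306]
eef_rot: [0.001, 0.527, 0.85, 0.0]
wrist_force: [-0.5, 1.1, 0.2]
opening: 0.952
grasp_force: 0.0
```

Call:
send_rows --dr '[[0, 0, 0], [0, 0, 0], [0, 0, 0], [0, 0, 0], [0, 0, 0], [0, 0, 0], [0, 0, 0], [0, 0, 0]]' --xyz '[[0, 0, 0], [0, 0, 0], [0, 0, 0], [0, 0, 0], [0, 0, 0], [0, 0, 0], [0, 0, -1], [0, 0, -3]]' --jaw '[85, 75, 65, 55, 50, 50, 50, 50]'

```text
time_s: 27.75
eef_pos: [0.4576, -0.1101, 0.0599]
eef_rot: [-0.001, 0.527, 0.85, -0.0]
wrist_force: [-0.3, -0.5, -2.4]
opening: 0.606
grasp_force: 63.4
```

```bash
python3 - <<'E'
from h import *
print(ctrl.get_obs()["eef_pos"],ctrl.get_obs()["wrist_force"]);go(.671,-.1552,.15,26.4)
E
```

```text
[ 0.4576 -0.1101  0.0599] [-0.3118 -0.4983 -2.3655]
d cm [-13.5086  17.1015  -9.061 ] dr [-0.0137 -0.0189 -0.0039] q [-0.489   0.2291  1.9943 -0.      0.9207 -0.9494] t 27.75
```

Call:
send_rows --dr '[[0, 0, 0], [0, 0, 0], [0, 0, 0], [0, 0, 0], [0, 0, 0], [0, 0, 0], [0, 0, 0], [0, 0, 0]]' --xyz '[[0, 0, -3], [-4, 3, -7], [-8, 7, -9], [-12, 10.5, -9], [-16, 14, -9], [-19.5, 17.1, -9], [-19.5, 17.1, -9], [-19.5, 17.1, -9]]' --jaw '[50, 50, 50, 50, 50, 50, 50, 50]'

```text
time_s: 28.75
eef_pos: [0.6975, -0.2088, 0.1492]
eef_rot: [-0.001, 0.527, 0.85, -0.0]
wrist_force: [-0.4, 0.7, -1.2]
opening: 0.609
grasp_force: 63.6
```

Call:
send_rows --dr '[[0, 0, 0], [0, 0, 0], [0, 0, 0], [0, 0, 0], [0, 0, 0], [0, 0, 0], [0, 0, 0], [0, 0, 0]]' --xyz '[[0, 0, 0], [0, 0, 0], [0, 0, 0], [0, 0, 0], [0, 0, 0], [0, 0, 0], [0, 0, 0], [0, 0, 0]]' --jaw '[50, 50, 50, 50, 50, 50, 50, 50]'

```text
time_s: 29.75
eef_pos: [0.6984, -0.2092, 0.15]
eef_rot: [-0.0, 0.527, 0.85, -0.0]
wrist_force: [0.7, 0.1, -1.2]
opening: 0.605
grasp_force: 63.6
```

```bash
python3 - <<'E'
from h import *
cal=shot("w14",320,210,2,300,300);im=cv2.imread("pics/w14_full.png")
h=cv2.cvtColor(im,cv2.COLOR_BGR2HSV)
disc(cal,im,(.671,-.1552,.009),(h[:,:,1]<70)&(h[:,:,2]>120),.009)
E
```

```text
[ 0.6983 -0.2093  0.15  ] t 29.8 q [-0.4534  0.6033  1.2474 -0.      1.291  -0.9138]
guess px [320.0198 122.3026]
px [323.0039 121.3837] box (278, 77, 91, 90) fit [ 0.673  -0.1535] dia 0.07734636222681066 enclosing 0.67307470703125 -0.15346176147460938 0.07783922576904297
```

View pics/w14.png

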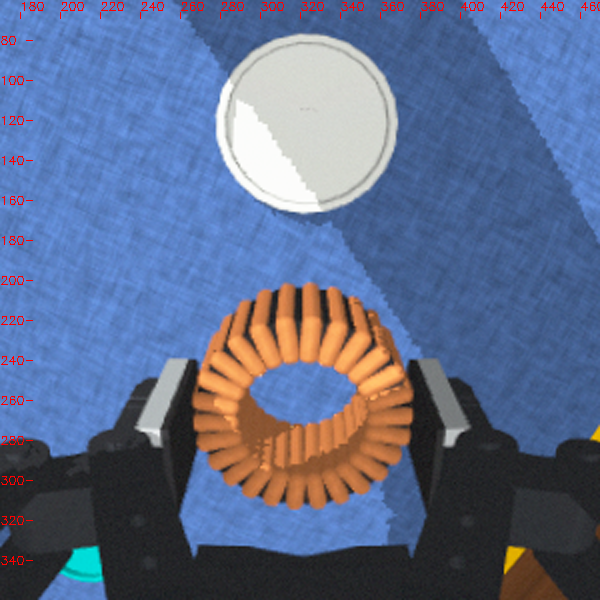

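The view shows the empty choke tray centred at (323,121), measuring 77.3 mm across, and the choke held level. I need the held choke's offset before going down.

```bash
python3 - <<'E'
from h import *
cal=dict(np.load("pics/w14.npz"));im=cv2.imread("pics/w14_full.png");h=cv2.cvtColor(im,cv2.COLOR_BGR2HSV)
m=(((h[:,:,0]<20)|(h[:,:,0]>172))&(h[:,:,1]>70)&(h[:,:,2]>60)).astype(np.uint8)
cs,_=cv2.findContours(m,cv2.RETR_EXTERNAL,cv2.CHAIN_APPROX_NONE)
cs=[c for c in cs if cv2.contourArea(c)>200 and abs(c[:,0].mean(0)-[322,255]).max()<45]
hl=cv2.convexHull(np.vstack(cs))[:,0].astype(float);o=ctrl.get_obs();z=o["eef_pos"][2]-.0035
W=np.array([pt("wrist",u,z,cal)[:2] for u in hl if u[1]>262]);s=np.linalg.lstsq(np.c_[2*W,np.ones(len(W))],(W**2).sum(1),rcond=None)[0]
print(len(W),s[:2],2*np.sqrt(s[2]+s[:2]@s[:2]),o["eef_pos"])
r=R.from_quat(np.roll(o["eef_rot"],-1))
print("by choke",r.inv().apply([.673-s[0],-.1535-s[1],0])*100,"by TCP",r.inv().apply([.673-o["eef_pos"][0],-.1535-o["eef_pos"][1],0])*100)
E
```

```text
19 [ 0.6987 -0.2092] 0.05231888859070136 [ 0.6983 -0.2093  0.15  ]
by choke [6.1306 0.1744 0.0003] by TCP [6.1209 0.2065 0.0003]
```

Choke is centred in the grip. Shift 6.1, 0.2 and descend 11.5 cm (TCP about 35 mm).

Call:
send_rows --dr '[[0, 0, 0], [0, 0, 0], [0, 0, 0], [0, 0, 0], [0, 0, 0], [0, 0, 0], [0, 0, 0], [0, 0, 0]]' --xyz '[[4, 0.2, 0], [6.1, 0.2, 1], [6.1, 0.2, 4], [6.1, 0.2, 7], [6.1, 0.2, 9.5], [6.1, 0.2, 10.8], [6.1, 0.2, 11.3], [6.1, 0.2, 11.5]]' --jaw '[50, 50, 50, 50, 50, 50, 50, 50]'

```text
time_s: 30.8
eef_pos: [0.6736, -0.154, 0.0358]
eef_rot: [0.001, 0.527, 0.85, 0.0]
wrist_force: [0.0, 1.0, -2.3]
opening: 0.606
grasp_force: 63.5
```

Call:
send_rows --dr '[[0, 0, 0], [0, 0, 0], [0, 0, 0], [0, 0, 0], [0, 0, 0], [0, 0, 0], [0, 0, 0], [0, 0, 0]]' --xyz '[[0, 0, 0.05], [0, 0, 0.05], [0, 0, 0.05], [0, 0, 0.05], [0, 0, 0], [0, 0, -3], [0, 0, -7], [0, 0, -12]]' --jaw '[50, 60, 70, 80, 90, 90, 90, 90]'

```text
time_s: 31.8
eef_pos: [0.6722, -0.1535, 0.1552]
eef_rot: [-0.001, 0.527, 0.85, -0.0]
wrist_force: [0.6, -0.2, 0.4]
opening: 0.902
grasp_force: 0.0
```

Call:
send_rows --dr '[[0, 0, 0], [0, 0, 0], [0, 0, 0], [0, 0, 0], [0, 0, 0], [0, 0, 0], [0, 0, 0], [0, 0, 0]]' --xyz '[[-3, 0, -2], [-6, 0, -4], [-6, 0, -4], [-6, 0, -4], [-6, 0, -4], [-6, 0, -4], [-6, 0, -4], [-6, 0, -4]]' --jaw '[90, 90, 90, 90, 90, 90, 90, 90]'

```text
time_s: 32.8
eef_pos: [0.6997, -0.2073, 0.195]
eef_rot: [-0.0, 0.527, 0.85, 0.0]
wrist_force: [0.6, -0.9, 0.3]
opening: 0.897
grasp_force: 0.0
```

```bash
python3 - <<'E'
from h import *
cal=ctrl.calibration("wrist");a=ctrl.camera("wrist")[:,:,::-1].copy();t=ctrl.camera("top")[:,:,::-1].copy()
p=proj("wrist",(.673,-.1535,.01),cal);print(p)
A=cv2.resize(a[max(0,int(p[1])-60):int(p[1])+80,int(p[0])-90:int(p[0])+90],None,fx=2,fy=2,interpolation=cv2.INTER_CUBIC)
T=cv2.resize(t[130:290,140:490],None,fx=2.2,fy=2.2,interpolation=cv2.INTER_CUBIC)
M=np.zeros((600,770,3),np.uint8);A=A[:600-T.shape[0]];M[:T.shape[0],:T.shape[1]]=T;M[T.shape[0]:T.shape[0]+A.shape[0],:A.shape[1]]=A
c=cv2.imread("pics/w12_full.png")[140:250,250:400];c=cv2.resize(c,None,fx=2,fy=2)[:A.shape[0]];M[T.shape[0]:T.shape[0]+c.shape[0],400:400+c.shape[1]]=c
cv2.imwrite("pics/final.png",M)
E
```

```text
[320.6556 120.7926]
```

View pics/final.png

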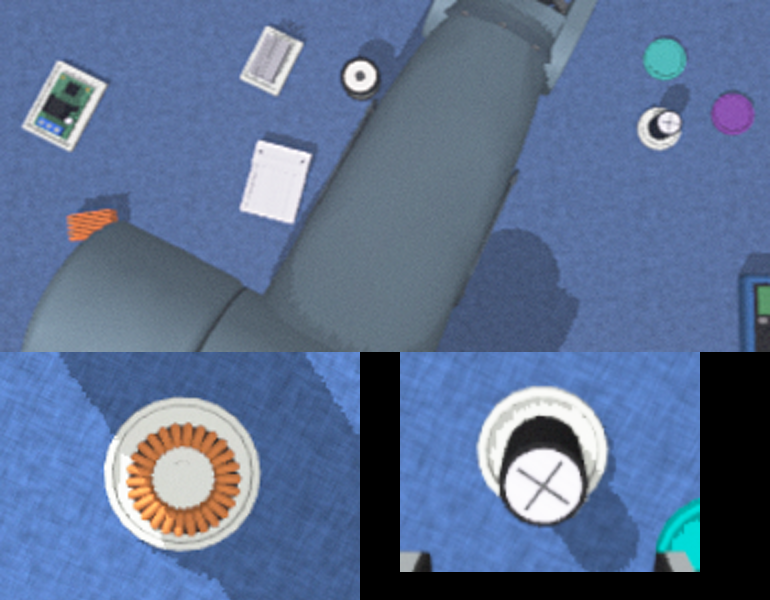

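The final mosaic shows all four parts in their trays: module at (63,107), heat sink at (272,60), capacitor upright at (660,126), and choke flat and centred round its boss at (183,475). The reel still stands at (360,77), so I'm handing in.

```bash
python3 -c "
from bench import ctrl
print(ctrl.hand_in())"
```

```text
the job is handed in; nothing more can be done
None
```

The module, heat sink, capacitor and choke are each in their own trays and released, the solder reel and look-alikes were left alone, and the job was handed in at about 33 s.

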